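Turn a freshly oiled sample panel over with a lifter

ROBOT

A 7-joint arm with a two-finger parallel gripper is mounted at the origin on a cart in front of the work surface, level with it; the furniture and walls round the work are solid. World frame = base frame: x ahead of the robot, y to its left, z up, the work surface at z = 0. Lengths are in m, angles in rad, forces in N, time in s.
With the tool pointing down it reaches from about 0.425 to 1.025 m from the base axis. Payload 3.6 kg.
Tool frame: the origin (TCP) lies at the very end of the fingers, on their centre line; the grasp point (between the pads) lies 19 mm behind it; x points along the fingers, z is the direction in which the jaws open and shut, and the axes are right-handed (so a half turn about x gives the same grasp; the last joint's range is limited). The gripper opens to 85 mm and grips with 20 to 120 N. Pads are 22 mm wide; open, the fingers measure 114 mm over their backs; the gripper's body (76 mm by 85 mm) begins 54 mm behind the grasp point. The pads swing forward as they close: fully open they stand 13 mm farther back than shut.
Start: joints at [-1.375, 0.591, 0.048, 1.609, -0.033, 0.943, -0.034], TCP at [0.206, 0.695, 0.231] pointing down, gripper open.
Joint ranges: [-2.69, 2.69], [-0.47, 2.24], [-1.27, 1.36], [0.19, 2.51], [-1.53, 4.68], [0.08, 2.07], [-3.09, 3.09]. Speed limits (rad/s): [2.57, 2.57, 3.14, 3.14, 3.14, 3.14, 3.14].

INTERFACE

Orientations are given as a rotation vector (axis times angle).
In Python, from bench import arm gives the robot as it stands.
- The arm moves only by the tool drive_tool, never from a script. Its argument "targets" is a list of rows, each a list of 5 numbers: the shift along the tool's x, y, z in mm, then the turn about the tool's x in degrees, then the closure, from 0 (fully open) to 1 (shut). A call has 1 to 12 rows; each row is the pose to reach, as a shift and turn from the pose measured when the call began, along the tool's axes at that moment; what a row does not reach only later rows make up. A row lasts 1/10 s, in which the tool goes at most 50 mm and 8.59 degrees, less where a joint would pass 70% of its speed; a pose out of reach is approached as far as the arm can. A call with a gripper value outside its range is refused whole. The fingers move at their own pace and stop on an object; "grip_force" is the grip in N (left out, the last holds). Time passes only in rows, so rows that repeat a pose let the fingers close. It gives the time, the measured TCP pose, the force and the opening at its end, in the units of the state.
- arm.get_obs(): the state, without advancing time (a new reading comes with each control period).
- arm.capture(name): name is "scene" or "side" or "wrist"; returns (picture, depth): 480x640x3 uint8, blue, green, red; 480x640 float32, m along the optical axis (not along the pixel's ray), 0 where there is no reading.
- arm.get_calibration(name): a dict with "mtx" (3x3 intrinsics, pixels), "world_from_camera" (4x4, takes a point from camera to world coordinates); the wrist camera has in their place "mount" (4x4, takes a point from camera to tool coordinates, whose origin is the TCP and whose axes are the tool frame's). Camera axes: x right, y down, z forward; pixel columns grow to the right and rows downward; lengths in m; the calibration is good to about 2 mm. A picture is of the moment at which its call begins: read the wrist's pose just before it. get_calibration takes no time and is no camera call.
- arm.job_done(): hands the job in, once; it reports no verdict.
The state is a dict: "clock": time; "q": joint angles; "joint_velocities": joint speeds; "joint_torque": joint torques, N m; "tool_pos": TCP position; "tool_rot": TCP orientation; "ft_force": force on the tool from outside, world axes, zero at the start; "moment": the same for the moment, N m; "width": finger opening in m.
Only numpy, scipy, OpenCV 4.12 (cv2) and the standard library are available. Lean on these libraries where they do the work, as an engineer would, in place of code of your own. Each camera call takes 0.05 s, during which the arm holds its last target.

TASK

The small oiled panel on the plywood turning rack needs its other face up. Take the flat-bladed lifter by its handle, slide the blade between the rack's two ribs under the panel's open edge, and tip the panel up and over the step so that it lies flat, upside down, on the raised deck of the rack. Keep the gripper off the oiled panel, do not toss it, leave the things round about where they are, and finally lay the lifter down on the bench clear of the rack and the panel.

Things in the scene. Friction and masses are not known exactly. Their poses are not given: they have to be found in the camera images.
- rack: Low plywood turning rack fixed to the bench, 180 x 106 mm. Origin at bench height, mid-width, at the step between low bay and deck. +x runs from the open end over the step to the end fence, +z up. Low bay, x -70 to 0 mm: two ribs along x, 12 mm wide, centred at y = +-36 mm, 8 mm high; outside them cheeks 13 mm high, inner faces at y = +-45 mm. At x = 0 a 6 mm step up to the deck.
- rack_mouth (a point): Middle of the low bay's open end, at bench height, 70 mm before the step (rack x = -70 mm). Between the ribs (y within +-30 mm) the bench is bare, so a blade can slide in here along +x, on the bench, up to the step.
- rack_deck (a point): Middle of the solid raised deck's top, 14 mm above the bench, 50 mm beyond the step. Deck x 0 to 100 mm; side lips 20 mm high with inner faces at y = +-45 mm; end fence 26 mm high at x 100 to 110 mm.
- panel: Brown wooden panel 70 (x) x 84 (y) x 8 mm (z), about 60 g, loose, dark inlaid line on its first top face. Origin mid of the first underside; z up at first, axes along the rack's. Lies on the ribs, 8 mm clear of the bench; far edge 1-6 mm short of the step, near edge overhanging the ribs by 1-6 mm. With the near edge raised it turns about the step and past upright falls onto the deck.
- lifter: Cranked lifter like an offset palette knife, about 140 g, loose, lying on its blade and handle heel. +x from handle to blade, +z up; origin at the handle's front end, level with the blade's underside. Steel blade 36 mm wide, 2.5 mm thick, x 27 to 95 mm. Pale wooden handle x -103 to 0 mm, 22 mm wide, 24 mm high, centre line 24 mm above the blade's underside at the front, 12 mm at the heel.
- panel_mid (a point): Centre of the panel's thickness.
- lifter_grip (a point): Point on the handle's centre line, 35 mm behind its front end and 20 mm above the blade's underside; a good place to grip across the sides.
- lifter_tip (a point): Middle of the blade's front edge, at half its thickness, 130 mm ahead of lifter_grip.
- cup: Turned pale wooden cup, 52 mm across, 50 mm high, a bystander; origin under its middle.
- roll: Roll of masking tape lying flat, 96 mm across, 25 mm high, a bystander; origin under its middle.
- block: Cork sanding block, 112 x 123 x 35 mm, a bystander; origin under its middle.

How it is judged:
By the outcome, as a careful person would: the job done as asked, in the order asked, and still so for the second after the job is handed in, with the robot touching nothing.
It also fails if it takes over 58 s, if anything falls off the work surface, if the arm or the gripper's body presses on something with over 40 N, if the wrist force passes 120 N, or if a joint passes its speed limit or range.

## Working session

There is one attempt and no reset: what is moved stays moved. The work goes in short steps, Python scripts to look and compute and a tool call to move; the robot and the scene stay as the last step left them, time stands still between calls to the robot, and variables do not carry over. Pictures are saved under pics/ and viewed, and the job is handed in when it is done.

Besides the shell and the picture viewer there is one more tool, called by a JSON object that holds its "method" and its "body". drive_tool: Moves the arm, as the interface text tells. Its arguments: {"type":"object","properties":{"targets":{"type":"array","items":{"type":"array","items":{"type":"number"}}},"grip_force":{"type":"number"}},"required":["targets"]}

```bash
ls; mkdir -p pics
cat > h.py <<'E'
import numpy as np, cv2
from scipy.spatial.transform import Rotation as R
from bench import arm
np.set_printoptions(precision=4,suppress=True)
def st():
    o=arm.get_obs(); print({k:np.round(o[k],4) for k in ("clock","q","tool_pos","tool_rot","ft_force","width")}); return o
def ray(cal,uv,T=None):
    T=np.array(cal["world_from_camera"]) if T is None else T
    d=np.linalg.inv(np.array(cal["mtx"]))@np.array([uv[0],uv[1],1.])
    return T[:3,3],T[:3,:3]@d
def atz(cal,uv,z,T=None):
    o,d=ray(cal,uv,T); return o+d*(z-o[2])/d[2]
def wristT(o,cal):
    T=np.eye(4);T[:3,:3]=R.from_rotvec(o["tool_rot"]).as_matrix();T[:3,3]=o["tool_pos"];return T@np.array(cal["mount"])
def dep(cal,dp,uv,T=None):
    o,d=ray(cal,uv,T); u,v=int(round(uv[0])),int(round(uv[1])); z=np.median(dp[v-1:v+2,u-1:u+2]); return o+d*z
E
python3 - <<'E'
from h import *
o=st()
for n in("scene","side","wrist"):
    o=arm.get_obs(); p,d=arm.capture(n); cv2.imwrite(f"pics/{n}0.png",p); np.save(f"{n}0.npy",d)
    c=arm.get_calibration(n); print(n,c)
print(R.from_rotvec(o["tool_rot"]).as_matrix())
E
```

```text
pics
{'clock': np.float64(0.0), 'q': array([-1.3755,  0.5921,  0.0483,  1.6099, -0.0333,  0.9427, -0.0337]), 'tool_pos': array([0.2062, 0.6942, 0.2302]), 'tool_rot': array([-0.9954,  1.3338,  0.993 ]), 'ft_force': array([-1.1555, -0.1626,  0.504 ]), 'width': np.float64(0.0853)}
scene {'mtx': array([[453.4626,   0.    , 319.0182],
       [  0.    , 453.4626, 229.6739],
       [  0.    ,   0.    ,   1.    ]]), 'world_from_camera': array([[-0.5832, -0.3087,  0.7514, -0.3123],
       [-0.8121,  0.2437, -0.5302,  0.8219],
       [-0.0195, -0.9194, -0.3928,  0.4922],
       [ 0.    ,  0.    ,  0.    ,  1.    ]])}
side {'mtx': array([[445.2285,   0.    , 318.5292],
       [  0.    , 445.2285, 242.661 ],
       [  0.    ,   0.    ,   1.    ]]), 'world_from_camera': array([[-0.8426, -0.3081,  0.4417, -0.0082],
       [-0.5384,  0.5006, -0.6779,  1.0162],
       [-0.0123, -0.809 , -0.5876,  0.7443],
       [ 0.    ,  0.    ,  0.    ,  1.    ]])}
wrist {'mtx': array([[388.4207,   0.    , 320.7177],
       [  0.    , 388.4207, 240.6621],
       [  0.    ,   0.    ,   1.    ]]), 'mount': array([[-0.0008, -0.2975,  0.9547, -0.1428],
       [-0.    , -0.9547, -0.2975,  0.0769],
       [ 1.    , -0.0002,  0.0007,  0.0011],
       [ 0.    ,  0.    ,  0.    ,  1.    ]])}
[[-0.0005 -0.9586  0.2848]
 [-0.002   0.2848  0.9586]
 [-1.     -0.0001 -0.0021]]
```

View pics/scene0.png

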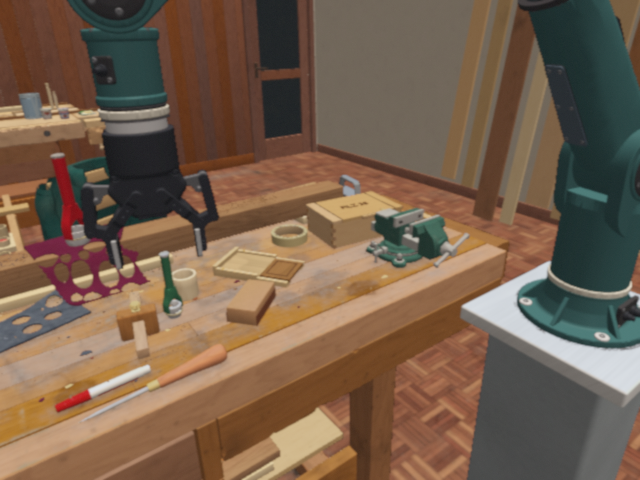

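View pics/side0.png

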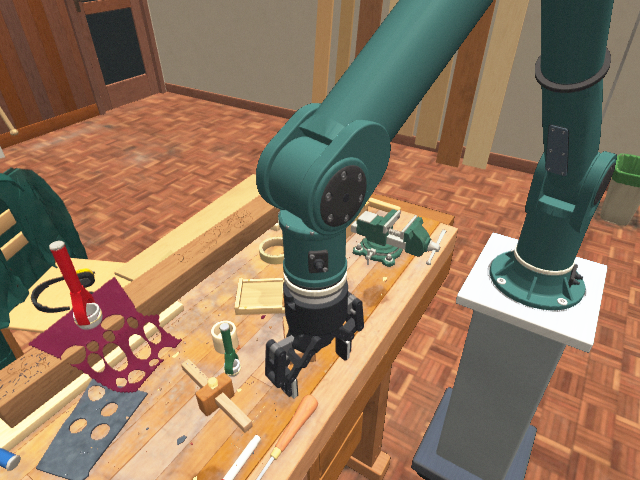

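View pics/wrist0.png

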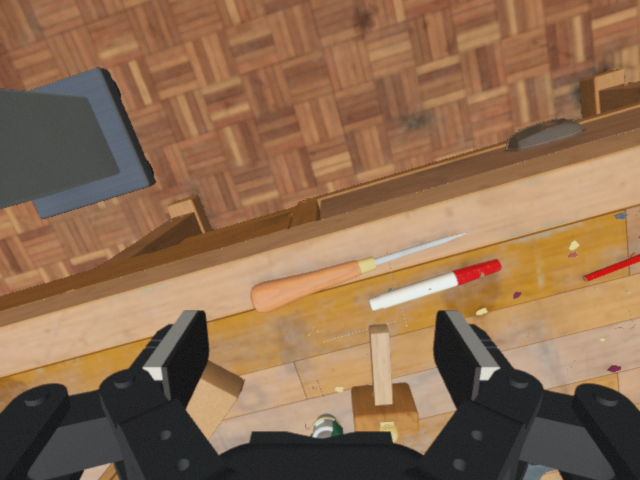

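Run:
```python
from h import *
p=cv2.imread("pics/scene0.png"); cv2.imwrite("pics/s0c1.png",cv2.resize(p[200:340,160:360],None,fx=4,fy=4,interpolation=cv2.INTER_CUBIC))
cv2.imwrite("pics/s0c2.png",cv2.resize(p[230:430,0:240],None,fx=3,fy=3,interpolation=cv2.INTER_CUBIC))
```

```text
(no output)
```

View pics/s0c1.png

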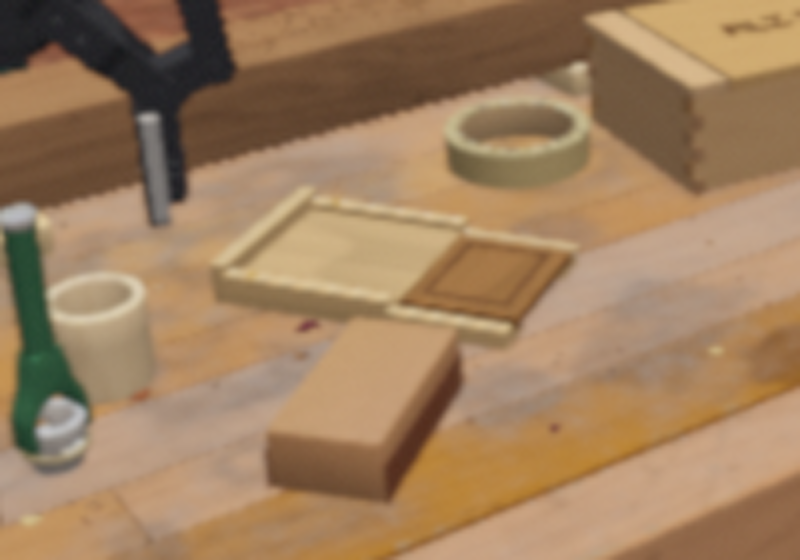

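View pics/s0c2.png

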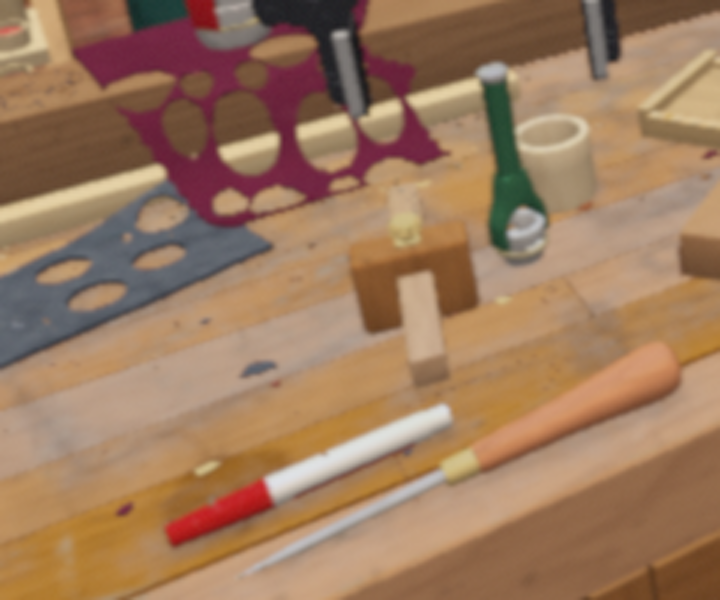

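```bash
cat >> h.py <<'E'
def ortho(items,fn,x0,x1,y0,y1,s=1000):
    # items: (img,depth,cal,T); s px/m ; up=+x, left=+y
    H=int((x1-x0)*s);W=int((y1-y0)*s);im=np.zeros((H,W,3),np.uint8);zb=np.full((H,W),-9.)
    for p,d,c,T in items:
        K=np.array(c["mtx"]);v,u=np.mgrid[0:480,0:640]
        ok=d>0
        P=np.stack([(u-K[0,2])/K[0,0]*d,(v-K[1,2])/K[1,1]*d,d],-1)[ok]@T[:3,:3].T+T[:3,3]
        C=p[ok]
        m=(P[:,2]<0.1)&(P[:,2]>-.03);P=P[m];C=C[m];i=((x1-P[:,0])*s).astype(int);j=((y1-P[:,1])*s).astype(int)
        m=(i>=0)&(i<H)&(j>=0)&(j<W)
        i,j,z,C=i[m],j[m],P[m,2],C[m];k=np.argsort(z);im[i[k],j[k]]=C[k]
    im=cv2.dilate(im,np.ones((3,3)))if s>600 else im
    cv2.imwrite(fn,im)
E
python3 - <<'E'
from h import *
it=[]
for n in("side","scene"):
    c=arm.get_calibration(n);it.append((cv2.imread(f"pics/{n}0.png"),np.load(f"{n}0.npy"),c,np.array(c["world_from_camera"])))
ortho(it,"pics/ortho0.png",0.1,0.9,-0.6,0.6,s=650)
p,d,c,T=it[1]
for uv in[(213.7,267),(238,247.5),(304,261.7),(288,282.5),(276,252),(262,277),(270,303),(297,229),(290,235)]: print(uv,dep(c,d,uv),atz(c,uv,.014))
E
```

```text
(213.7, 267) [0.5605 0.4962 0.0221] [0.5755 0.4906 0.014 ]
(238, 247.5) [0.6148 0.4092 0.0245] [0.6356 0.3999 0.014 ]
(304, 261.7) [0.4759 0.3104 0.0111] [0.4711 0.3135 0.014 ]
(288, 282.5) [0.4222 0.388  0.0073] [0.4121 0.394  0.014 ]
(276, 252) [0.5804 0.3244 0.0002] [0.5553 0.3384 0.014 ]
(262, 277) [0.4682 0.4254 0.0132] [0.4669 0.4261 0.014 ]
(270, 303) [0.3768 0.4587 0.006 ] [0.3654 0.4647 0.014 ]
(297, 229) [0.6397 0.2227 0.0157] [0.643  0.2206 0.014 ]
(290, 235) [0.6475 0.2408 0.0002] [0.6207 0.257  0.014 ]
```

View pics/ortho0.png

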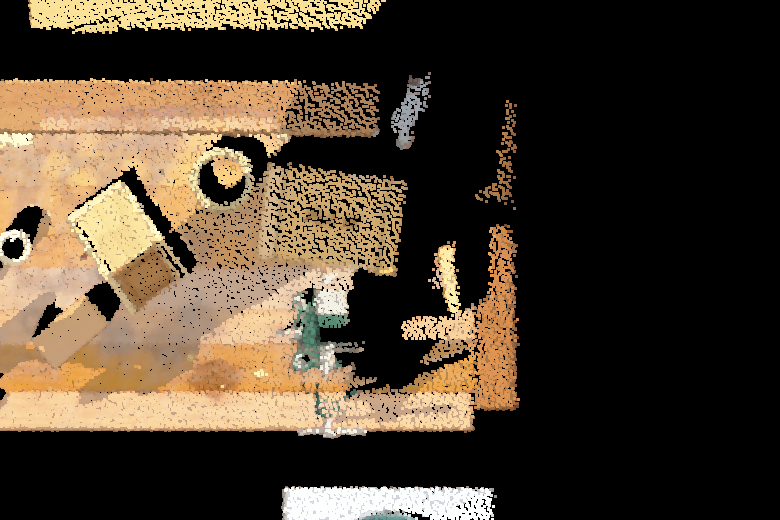

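Run:
```python
from h import *
p=cv2.imread("pics/side0.png"); cv2.imwrite("pics/d0c1.png",cv2.resize(p[180:290,330:480],None,fx=5,fy=5,interpolation=cv2.INTER_CUBIC))
c=arm.get_calibration("side");d=np.load("side0.npy")
```

```text
(no output)
```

View pics/d0c1.png

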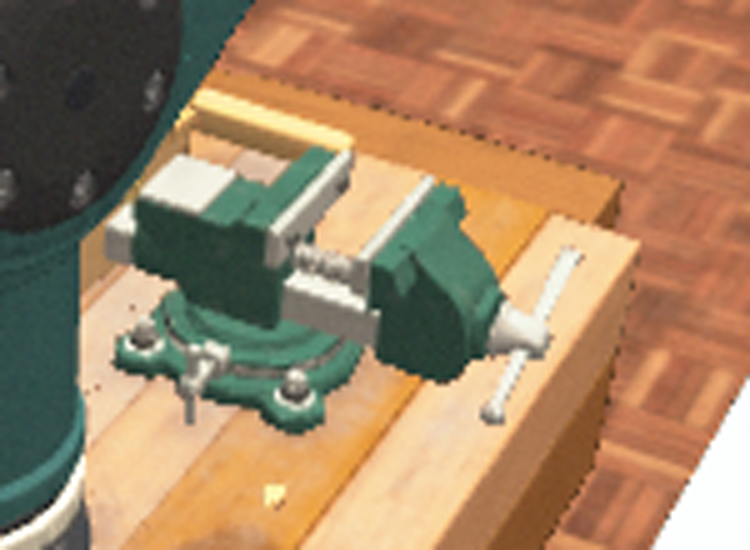

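Run:
```python
from h import *
it=[]
for n in("side","scene"):
    c=arm.get_calibration(n);it.append((cv2.imread(f"pics/{n}0.png"),np.load(f"{n}0.npy"),c,np.array(c["world_from_camera"])))
ortho(it,"pics/ortho1.png",0.1,0.9,0.2,1.3,s=700)
p=cv2.imread("pics/side0.png"); cv2.imwrite("pics/d0c2.png",cv2.resize(p[220:480,0:300],None,fx=2.6,fy=2.3,interpolation=cv2.INTER_CUBIC))
```

```text
(no output)
```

View pics/ortho1.png

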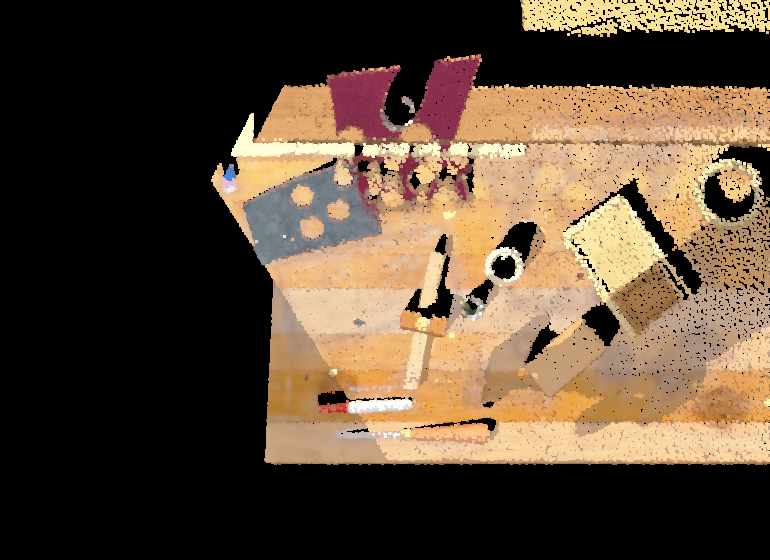

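View pics/d0c2.png

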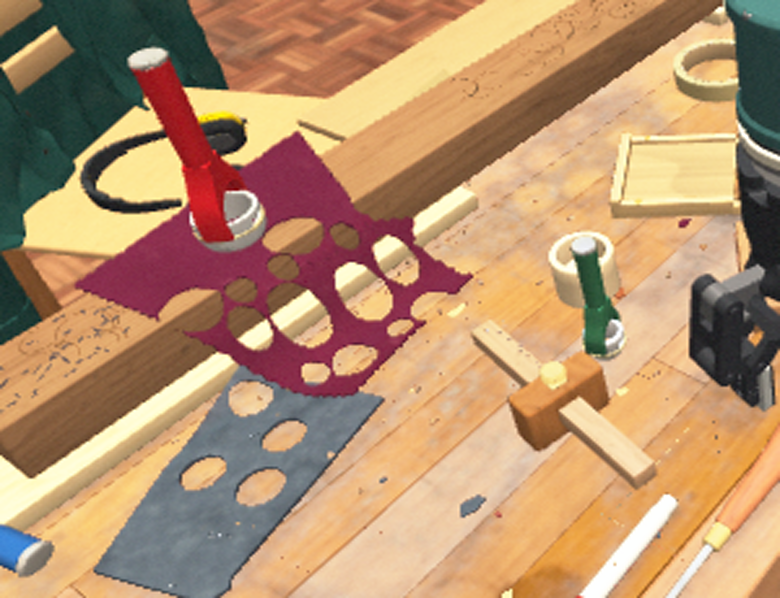

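{"method": "drive_tool", "body": {"targets": [[-50,0,0,0,0],[-100,0,0,0,0],[-140,-30,-20,0,0],[-150,-70,-50,0,0],[-150,-110,-80,0,0],[-150,-150,-110,0,0],[-150,-190,-140,0,0],[-150,-230,-170,0,0],[-150,-270,-200,0,0],[-150,-310,-230,0,0],[-150,-350,-260,0,0],[-150,-390,-290,0,0]]}}

```text
clock: 1.35
tool_pos: [0.4959, 0.3068, 0.3808]
tool_rot: [-0.995, 1.334, 0.993]
ft_force: [0.7, 0.8, -0.3]
width: 0.0851
```

```bash
cat > look.py <<'E'
import sys
from h import *
t=sys.argv[1]
for n in sys.argv[2:]:
    o=st(); p,d=arm.capture(n); cv2.imwrite(f"pics/{n}{t}.png",p); np.save(f"{n}{t}.npy",d); c=arm.get_calibration(n)
    np.save(f"{n}{t}T.npy",wristT(o,c) if n=="wrist" else np.array(c["world_from_camera"]))
E
python3 look.py 1 wrist
```

```text
{'clock': np.float64(1.35), 'q': array([-0.7922,  0.2706,  0.2047,  1.7688, -0.0595,  1.1098,  0.714 ]), 'tool_pos': array([0.4959, 0.3068, 0.3808]), 'tool_rot': array([-0.9951,  1.3336,  0.9934]), 'ft_force': array([ 0.6973,  0.83  , -0.3207]), 'width': np.float64(0.0851)}
```

View pics/wrist1.png

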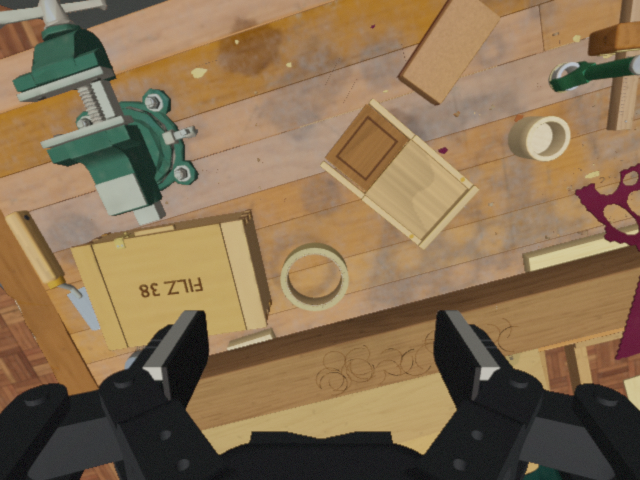

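Run:
```python
from h import *
p=cv2.imread("pics/wrist1.png");d=np.load("wrist1.npy");T=np.load("wrist1T.npy");c=arm.get_calibration("wrist")
for uv in[(14,216),(54,277),(35,248),(75,292),(92,315),(245,215),(75,250),(120,350),(130,220),(100,60),(10,300)]: print(uv,dep(c,d,uv,T))
cv2.imwrite("pics/w1c1.png",cv2.resize(p[180:360,0:160],None,fx=3.3,fy=3.3,interpolation=cv2.INTER_CUBIC))
cv2.imwrite("pics/w1c2.png",cv2.resize(p[80:260,300:500],None,fx=3.3,fy=3.3,interpolation=cv2.INTER_CUBIC))
```

```text
(14, 216) [ 0.4236 -0.0942  0.0236]
(54, 277) [ 0.5153 -0.0774  0.033 ]
(35, 248) [ 0.471  -0.0851  0.0289]
(75, 292) [ 0.5495 -0.0793  0.0092]
(92, 315) [ 0.5928 -0.0787  0.0013]
(245, 215) [0.5073 0.2023 0.0349]
(75, 250) [ 0.4825 -0.0002  0.076 ]
(120, 350) [ 0.6609 -0.0662 -0.0011]
(130, 220) [ 0.4747  0.0372 -0.0007]
(100, 60) [0.3062 0.1362 0.1036]
(10, 300) [ 0.7227 -1.0323 -0.8609]
```

View pics/w1c1.png

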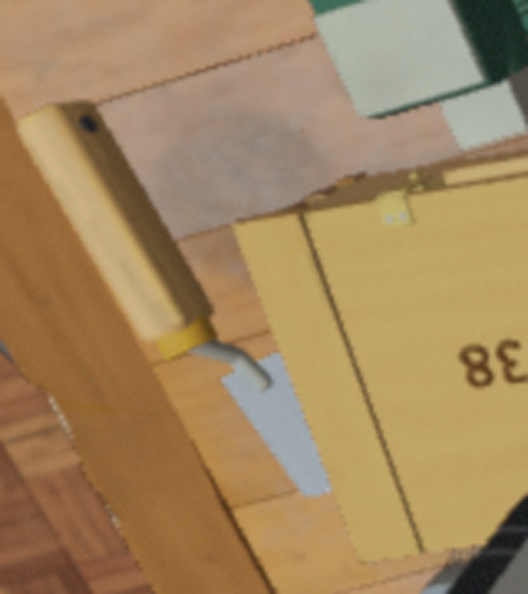

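View pics/w1c2.png

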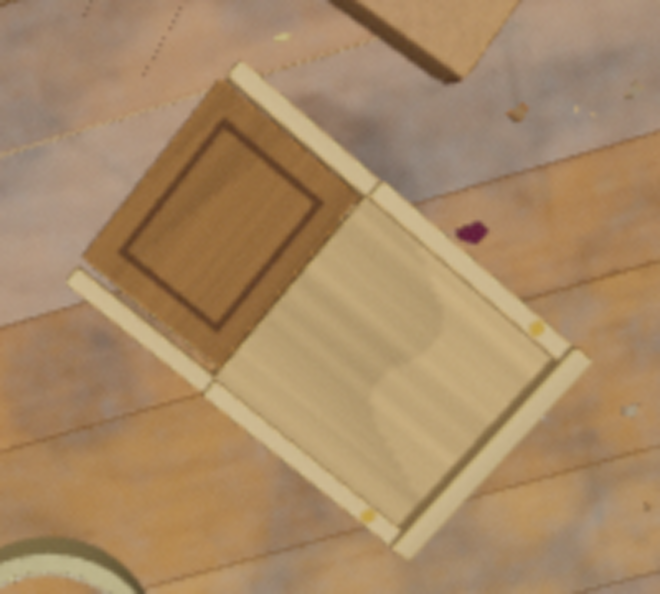

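{"method": "drive_tool", "body": {"targets": [[0,-10,-40,-4,0],[0,-20,-80,-7,0],[0,-30,-120,-10,0],[0,-40,-160,-13,0],[0,-50,-200,-16,0],[0,-63,-240,-19,0],[20,-75,-280,-22,0],[50,-86,-320,-24,0],[80,-95,-355,-26,0],[110,-101,-378,-26,0],[130,-101,-378,-26,0],[130,-101,-378,-26,0]]}}

```text
clock: 2.6
tool_pos: [0.4843, -0.0962, 0.2519]
tool_rot: [-1.323, 1.143, 1.316]
ft_force: [-0.0, -1.0, 0.6]
width: 0.0853
```

```bash
python3 look.py 2 wrist
```

```text
{'clock': np.float64(2.6), 'q': array([-0.1918,  0.2869,  0.3609,  2.1106, -0.132 ,  0.7669,  1.9705]), 'tool_pos': array([ 0.4843, -0.0962,  0.2519]), 'tool_rot': array([-1.3227,  1.1434,  1.3162]), 'ft_force': array([-0.0074, -0.9728,  0.5987]), 'width': np.float64(0.0853)}
```

View pics/wrist2.png

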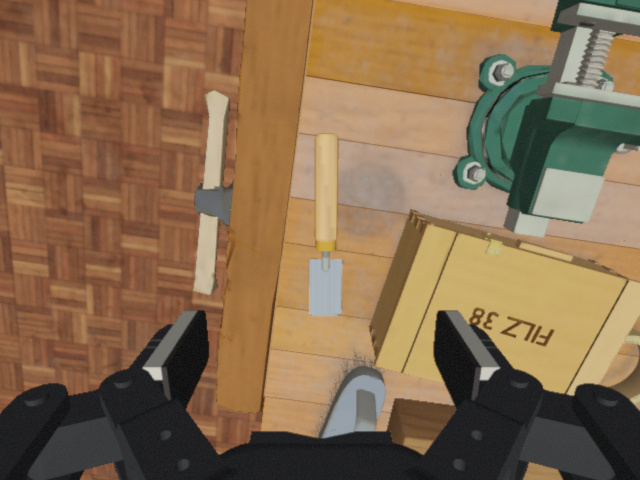

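```bash
cat >> h.py <<'E'
def tri(obs):
    A=np.zeros((3,3));b=np.zeros(3);L=[]
    for c,T,uv in obs:
        o,d=ray(c,uv,T);d=d/np.linalg.norm(d);P=np.eye(3)-np.outer(d,d);A+=P;b+=P@o;L.append((o,d,P))
    x=np.linalg.solve(A,b);return x,[round(float(np.linalg.norm(P@(x-o)))*1000,1) for o,d,P in L]
E
python3 - <<'E'
from h import *
p=cv2.imread("pics/wrist2.png");d=np.load("wrist2.npy");T=np.load("wrist2T.npy");c=arm.get_calibration("wrist");T1=np.load("wrist1T.npy")
for uv in[(326.5,138),(326,170),(326,200),(326,220),(325,236),(325,265),(325,290),(325,312),(310,290),(340,290),(275,150),(255,250),(430,250),(393,300),(380,340),(290,235),(362,240)]: print(uv,dep(c,d,uv,T))
print(tri([(c,T1,(92.4,330.3)),(c,T,(309,315))]),tri([(c,T1,(67.3,295.2)),(c,T,(309,260))]))
cv2.imwrite("pics/w2c1.png",cv2.resize(p[120:330,240:440],None,fx=2.8,fy=2.8,interpolation=cv2.INTER_CUBIC))
E
```

```text
(326.5, 138) [ 0.4234 -0.1001  0.025 ]
(326, 170) [ 0.452  -0.0962  0.0279]
(326, 200) [ 0.4795 -0.092   0.0312]
(326, 220) [ 0.4983 -0.0891  0.0333]
(325, 236) [ 0.5136 -0.0877  0.0355]
(325, 265) [ 0.5531 -0.0816  0.0088]
(325, 290) [ 0.5846 -0.0767  0.002 ]
(325, 312) [ 0.6111 -0.0727  0.0022]
(310, 290) [ 0.587  -0.0931  0.0022]
(340, 290) [ 0.5821 -0.0604  0.0021]
(275, 150) [ 0.4437 -0.149  -0.0038]
(255, 250) [ 0.552  -0.1584 -0.0036]
(430, 250) [0.5005 0.0018 0.0764]
(393, 300) [ 0.5625 -0.0138  0.0525]
(380, 340) [ 0.6046 -0.019   0.0576]
(290, 235) [ 0.5284 -0.1229  0.    ]
(362, 240) [ 0.5224 -0.0465 -0.0002]
(array([ 0.617 , -0.0898,  0.0017]), [0.7, 0.7]) (array([ 0.5529, -0.099 ,  0.0011]), [0.1, 0.1])
```

View pics/w2c1.png

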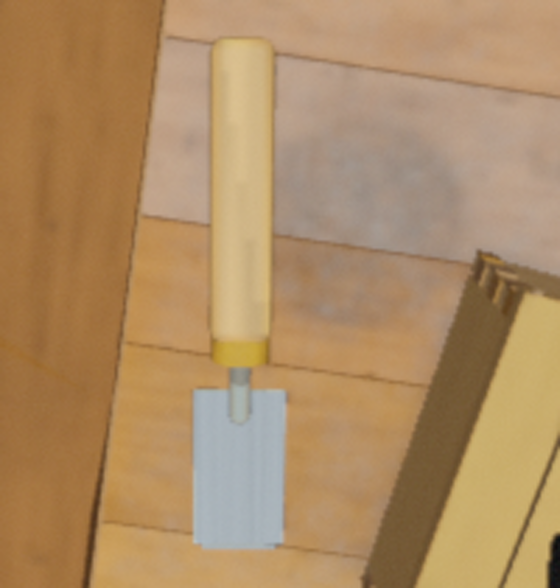

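```bash
cat >> h.py <<'E'
def delta(tgt,yaw_of_ny=None,o=None):
    o=o or arm.get_obs();M=R.from_rotvec(o["tool_rot"]).as_matrix()
    print("shift mm",1000*M.T@(np.array(tgt)-o["tool_pos"]))
    ny=-M[:,1];yaw=np.degrees(np.arctan2(ny[1],ny[0]));print("-y yaw",yaw,"tilt",M[:,0])
    if yaw_of_ny is not None: print("turn about tool x:",-(yaw_of_ny-yaw))
E
python3 - <<'E'
from h import *
delta([.491,-.0895,.005],8.3)
E
```

```text
shift mm [248.4469  -6.0633   7.415 ]
-y yaw 8.616419732767334 tilt [ 0.0012 -0.0083 -1.    ]
turn about tool x: 0.3164197327673328
```

{"method": "drive_tool", "body": {"targets": [[45,-6,7,0,0],[90,-6,7,0,0],[135,-6,7,0,0],[175,-6,7,0,0],[205,-6,7,0,0],[205,-6,7,0,0]], "grip_force": 100}}

```text
clock: 3.25
tool_pos: [0.4904, -0.0881, 0.0464]
tool_rot: [-1.324, 1.141, 1.32]
ft_force: [-0.7, 0.1, 0.3]
width: 0.0852
```

```bash
python3 look.py 3 wrist
python3 - <<'E'
from h import *
delta([.491,-.0895,.005],8.3)
E
```

```text
{'clock': np.float64(3.25), 'q': array([-0.0417,  0.6342,  0.1689,  2.2342, -0.3224,  0.297 ,  2.1274]), 'tool_pos': array([ 0.4904, -0.0881,  0.0464]), 'tool_rot': array([-1.3237,  1.1407,  1.3203]), 'ft_force': array([-0.6926,  0.1035,  0.2941]), 'width': np.float64(0.0852)}
shift mm [43.1462  0.5137 -0.5801]
-y yaw 8.700810272369655 tilt [-0.0001 -0.0073 -1.    ]
turn about tool x: 0.40081027236965383
```

View pics/wrist3.png

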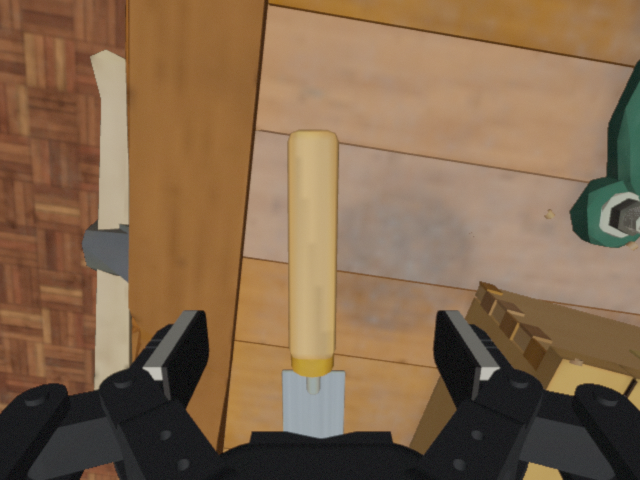

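{"method": "drive_tool", "body": {"targets": [[0,0,0,0.4,0.35],[15,0,-1,0.4,0.35],[28,0,-1,0.4,0.35],[41,0,-1,0.4,0.35],[41,0,-1,0.4,0.35],[41,0,-1,0.4,1],[41,0,-1,0.4,1],[41,0,-1,0.4,1],[41,0,-1,0.4,1],[41,0,-1,0.4,1]], "grip_force": 100}}

```text
clock: 4.3
tool_pos: [0.4919, -0.09, 0.0079]
tool_rot: [-1.321, 1.142, 1.312]
ft_force: [-1.4, -0.3, 5.5]
width: 0.0204
```

{"method": "drive_tool", "body": {"targets": [[-5,0,0,0,1],[-20,0,0,0,1],[-50,0,0,0,1],[-90,0,0,0,1],[-130,0,0,0,1],[-160,0,0,0,1],[-160,0,0,0,1]], "grip_force": 110}}

```text
clock: 5.0
tool_pos: [0.4942, -0.0891, 0.1716]
tool_rot: [-1.326, 1.137, 1.305]
ft_force: [-0.2, -0.4, -2.0]
width: 0.0199
```

```bash
python3 look.py 4 wrist
```

```text
{'clock': np.float64(5.0), 'q': array([-0.1668,  0.4173,  0.3277,  2.1733, -0.2307,  0.5729,  2.044 ]), 'tool_pos': array([ 0.4942, -0.0891,  0.1716]), 'tool_rot': array([-1.3257,  1.137 ,  1.3048]), 'ft_force': array([-0.1678, -0.3836, -1.9523]), 'width': np.float64(0.0199)}
```

View pics/wrist4.png

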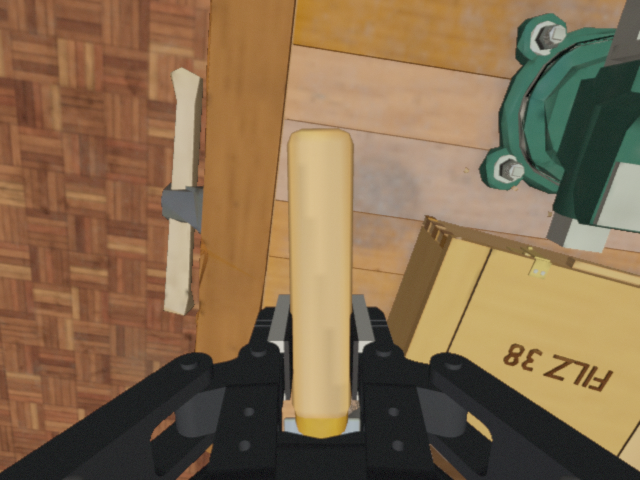

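Run:
```python
from h import *
d=np.load("wrist4.npy");T=np.load("wrist4T.npy");c=arm.get_calibration("wrist")
o=arm.get_obs();M=R.from_rotvec(o["tool_rot"]).as_matrix()
for uv in[(320,145),(320,200),(320,260),(320,320),(320,380),(300,250),(342,250)]:
    P=dep(c,d,uv,T); print(uv,P,1000*M.T@(P-o["tool_pos"]))
d=np.load("wrist3.npy");T=np.load("wrist3T.npy")
for uv in[(314,145),(313,200),(313,300),(312,350),(313,420)]: print(uv,dep(c,d,uv,T))
# scene points of rack from wrist1
d=np.load("wrist1.npy");T=np.load("wrist1T.npy")
f=lambda u,v:(300+u/3.3,80+v/3.3)
for n,uv in dict(mouthL=f(237,66),mouthR=f(75,275),panelNL=f(224,82),panelNR=f(83,258),panelFR=f(212,368),panelFL=f(362,200),fenceL=f(585,355),fenceR=f(405,553),stepL=f(380,188),stepR=f(210,388)).items(): print(n,dep(c,d,uv,T),atz(c,uv,.013,T))
```

```text
(320, 145) [ 0.426  -0.0978  0.1877] [-18.304   67.4224   0.5431]
(320, 200) [ 0.4429 -0.0953  0.1903] [-20.9014  50.3171   0.5319]
(320, 260) [ 0.4625 -0.0924  0.1926] [-23.0637  30.4858   0.5176]
(320, 320) [ 0.4835 -0.0894  0.1948] [-25.1844   9.2757   0.5019]
(320, 380) [ 0.5053 -0.0861  0.198 ] [-28.2339 -12.8241   0.487 ]
(300, 250) [ 0.4603 -0.0995  0.1916] [-22.0678  33.6647  -6.1376]
(342, 250) [ 0.4583 -0.0857  0.1916] [-22.1425  33.6846   7.8369]
(314, 145) [ 0.425  -0.0996  0.0247]
(313, 200) [ 0.4474 -0.0966  0.0269]
(313, 300) [ 0.4906 -0.0901  0.0328]
(312, 350) [ 0.5142 -0.087   0.0352]
(313, 420) [ 0.5816 -0.0774  0.0026]
mouthL [0.4182 0.3968 0.0125] [0.4182 0.3967 0.013 ]
mouthR [0.475  0.3166 0.0126] [0.475  0.3166 0.013 ]
panelNL [0.4223 0.3904 0.0153] [0.4223 0.3906 0.013 ]
panelNR [0.4701 0.3214 0.0079] [0.4696 0.3215 0.013 ]
panelFR [0.5276 0.3594 0.0049] [0.5259 0.3589 0.013 ]
panelFL [0.4791 0.4308 0.0135] [0.4791 0.4309 0.013 ]
fenceL [0.56   0.4992 0.025 ] [0.5633 0.5032 0.013 ]
fenceR [0.6195 0.4145 0.0259] [0.6247 0.4167 0.013 ]
stepL [0.476  0.4371 0.0199] [0.4767 0.4386 0.013 ]
stepR [0.5322 0.3558 0.0192] [0.5336 0.3561 0.013 ]
```

Run:
```python
from h import *
delta([.3316,.2765,.17],34.8)
M=R.from_rotvec([-1.321,1.142,1.312]).as_matrix()
print(1000*M.T@(np.array([.613,-.0725,.001])-[.4919,-.090,.0079]))
d=np.load("wrist4.npy");T=np.load("wrist4T.npy");c=arm.get_calibration("wrist")
o=arm.get_obs();M=R.from_rotvec(o["tool_rot"]).as_matrix()
for uv in[(320,132),(320,135)]:P=dep(c,d,uv,T); print(1000*M.T@(P-o["tool_pos"]))
```

```text
shift mm [ -3.9138 106.6114 384.6904]
-y yaw 8.333908218641424 tilt [ 0.0054 -0.0074 -1.    ]
turn about tool x: -26.46609178135857
[   6.865  -122.3598   -0.1809]
[-15.9428  71.3005   0.543 ]
[-16.9772  70.4192   0.5438]
```

{"method": "drive_tool", "body": {"targets": [[-45,0,10,0,1],[-80,0,50,-4,1],[-80,0,90,-8,1],[-80,0,130,-12,1],[-80,5,170,-16,1],[-80,15,210,-20,1],[-80,30,250,-24,1],[-80,50,290,-26.5,1],[-80,70,325,-26.5,1],[-80,90,360,-26.5,1],[-80,105,384,-26.5,1],[-80,105,384,-26.5,1]]}}

```text
clock: 6.25
tool_pos: [0.3289, 0.2792, 0.2444]
tool_rot: [-1.654, 0.859, 1.644]
ft_force: [0.2, -0.8, -0.1]
width: 0.0199
```

```bash
python3 look.py 5 side scene
python3 - <<'E'
from h import *
delta([.3316,.2765,.02],34.8)
for n in("side","scene"):
    p=cv2.imread(f"pics/{n}5.png");c=arm.get_calibration(n);o=arm.get_obs()
    print(p.shape)
E
```

```text
{'clock': np.float64(6.25), 'q': array([-0.9162,  0.2054,  0.1197,  2.229 , -0.0264,  0.714 ,  1.408 ]), 'tool_pos': array([0.3289, 0.2792, 0.2444]), 'tool_rot': array([-1.6537,  0.8592,  1.6439]), 'ft_force': array([ 0.2253, -0.7626, -0.0675]), 'width': np.float64(0.0199)}
{'clock': np.float64(6.3), 'q': array([-0.9141,  0.2052,  0.1228,  2.2289, -0.0252,  0.7142,  1.4092]), 'tool_pos': array([0.3305, 0.2773, 0.2445]), 'tool_rot': array([-1.653 ,  0.8618,  1.6408]), 'ft_force': array([ 0.7458, -0.171 , -1.8351]), 'width': np.float64(0.02)}
shift mm [224.6798  -0.8749   2.5834]
-y yaw 34.949325932121454 tilt [ 0.0031 -0.0099 -0.9999]
turn about tool x: 0.14932593212145662
(480, 640, 3)
(480, 640, 3)
```

View pics/side5.png

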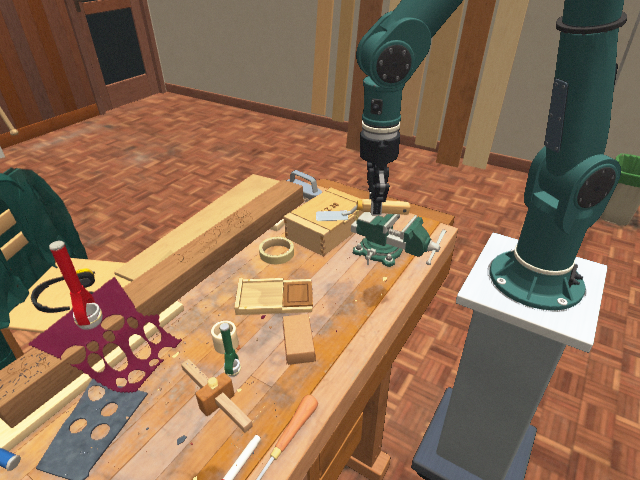

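View pics/scene5.png

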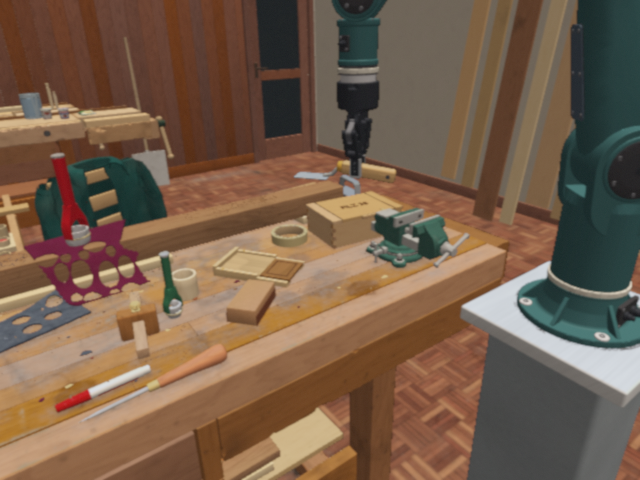

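Run:
```python
from h import *
p=cv2.imread("pics/side5.png"); cv2.imwrite("pics/d5c1.png",cv2.resize(p[260:330,225:325],None,fx=8,fy=8,interpolation=cv2.INTER_CUBIC))
p=cv2.imread("pics/scene5.png"); cv2.imwrite("pics/s5c1.png",cv2.resize(p[235:295,205:315],None,fx=7,fy=7,interpolation=cv2.INTER_CUBIC))
```

```text
(no output)
```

View pics/d5c1.png

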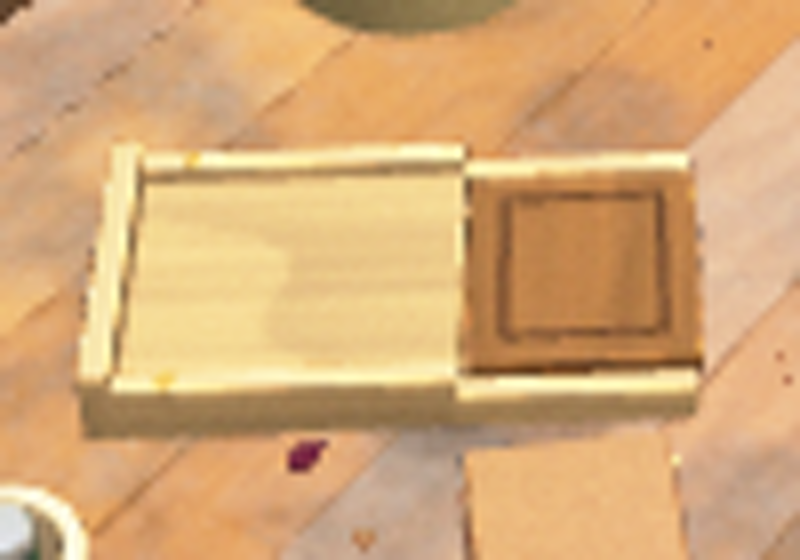

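View pics/s5c1.png

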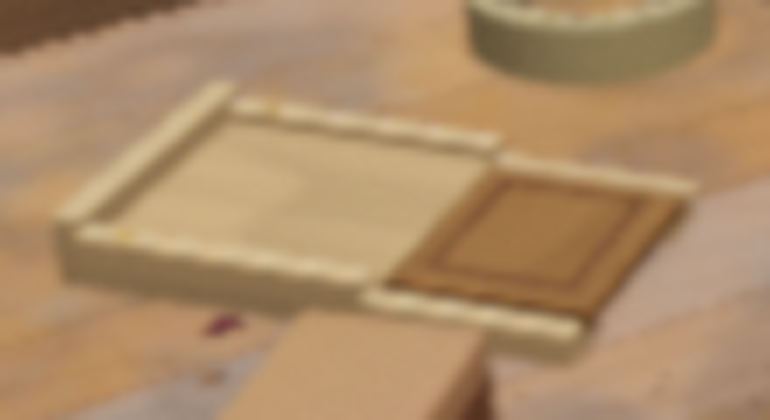

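Run:
```python
from h import *
cd,cs,cw=[arm.get_calibration(n) for n in("side","scene","wrist")];Td=np.array(cd["world_from_camera"]);Ts=np.array(cs["world_from_camera"]);Tw=np.load("wrist1T.npy")
fd=lambda u,v:(225+u/8,260+v/8);fs=lambda u,v:(205+u/7,235+v/7);fw=lambda u,v:(300+u/3.3,80+v/3.3)
Q={}
for n,a,b,w in[("mL",(697,390),(582,335),(237,62)),("mR",(690,152),(697,187),(70,280)),("fL",(80,385),(58,215),(588,358)),("fR",(118,146),(228,82),(405,556)),("sL",(458,378),(362,275),(380,188)),("sR",(464,145),(500,135),(208,392)),("pNL",(702,362),(590,318),(224,82)),("pNR",(695,170),(690,200),(83,258))]:
    x,e=tri([(cd,Td,fd(*a)),(cs,Ts,fs(*b)),(cw,Tw,fw(*w))]);Q[n]=x;print(n,x,e, tri([(cd,Td,fd(*a)),(cs,Ts,fs(*b))])[0])
m=(Q["mL"]+Q["mR"])/2;f=(Q["fL"]+Q["fR"])/2;v=f-m;print(m,f,np.linalg.norm(v),np.degrees(np.arctan2(v[1],v[0])))
for a,b in(("mL","fL"),("mR","fR")):v=Q[b]-Q[a];print(np.degrees(np.arctan2(v[1],v[0])))
for a,b in(("mL","mR"),("fL","fR"),("sL","sR"),("pNL","pNR")):v=Q[a]-Q[b];print(np.degrees(np.arctan2(v[1],v[0]))-90,np.linalg.norm(v))
print((Q["pNL"]+Q["pNR"])/2)
```

```text
mL [0.4156 0.3956 0.0105] [2.0, 3.7, 2.1] [0.4173 0.3927 0.008 ]
mR [0.4747 0.3121 0.012 ] [0.6, 2.1, 2.6] [0.4753 0.3097 0.0105]
fL [0.5604 0.4992 0.0246] [2.3, 2.5, 1.4] [0.5595 0.499  0.0247]
fR [0.6197 0.4124 0.0245] [2.3, 4.1, 2.5] [0.6232 0.4087 0.0209]
sL [0.4742 0.4361 0.0192] [2.4, 2.0, 2.1] [0.4705 0.4377 0.0216]
sR [0.5318 0.3531 0.0205] [1.4, 2.2, 2.0] [0.5312 0.3523 0.0202]
pNL [0.4203 0.3886 0.0126] [1.2, 2.6, 2.9] [0.4198 0.3871 0.0119]
pNR [0.468  0.3194 0.0125] [0.5, 2.1, 2.7] [0.4691 0.3165 0.0106]
[0.4452 0.3539 0.0112] [0.5901 0.4558 0.0246] 0.1776699346396336 35.117957536548815
35.57992565141428
34.651416763048246
35.28782486528361 0.10229006384172014
34.332349168475744 0.10516049991573323
34.73941993469654 0.10102908138235026
34.57528146486533 0.08405244296134404
[0.4441 0.354  0.0125]
```

```bash
cat >> h.py <<'E'
S=np.array([.503,.3946,0]);yaw=34.9;U=np.array([np.cos(np.radians(yaw)),np.sin(np.radians(yaw)),0]);N=np.array([-U[1],U[0],0])
def rk(P): P=np.array(P);return np.array([(P-S)@U,(P-S)@N,P[2]])*1000
def go(rx,ry,z):
    """TCP target in rack mm (tip = +124)"""
    o=arm.get_obs();print("TCP rack",rk(o["tool_pos"]),"F",o["ft_force"]);delta(S+U*rx/1000+N*ry/1000+[0,0,z/1000],yaw,o)
E
python3 -c "
from h import *
go(-209,0,30)"
```

```text
TCP rack [-208.3055    0.8493  244.6961] F [-0.1956  0.0217 -2.3638]
shift mm [214.695    0.0134   1.2792]
-y yaw 34.949325932121454 tilt [ 0.0031 -0.0099 -0.9999]
turn about tool x: 0.049325932121455196
```

{"method": "drive_tool", "body": {"targets": [[45,0,1,0,1],[90,0,1,0,1],[135,0,1,0,1],[175,0,1,0,1],[205,0,1,0,1],[215,0,1,0,1],[215,0,1,0,1]]}}

```text
clock: 7.05
tool_pos: [0.3319, 0.2731, 0.0284]
tool_rot: [-1.651, 0.87, 1.638]
ft_force: [0.5, -0.6, -0.8]
width: 0.0202
```

```bash
python3 look.py 6 side scene
python3 - <<'E'
from h import *
go(-209,0,10)
p=cv2.imread("pics/side6.png"); cv2.imwrite("pics/d6c1.png",cv2.resize(p[200:330,225:425],None,fx=4,fy=4,interpolation=cv2.INTER_CUBIC))
p=cv2.imread("pics/scene6.png"); cv2.imwrite("pics/s6c1.png",cv2.resize(p[205:305,205:405],None,fx=4,fy=4,interpolation=cv2.INTER_CUBIC))
E
```

```text
{'clock': np.float64(7.05), 'q': array([-0.8305,  0.6338,  0.0395,  2.3786, -0.0994,  0.139 ,  1.4785]), 'tool_pos': array([0.3319, 0.2731, 0.0284]), 'tool_rot': array([-1.6506,  0.8695,  1.638 ]), 'ft_force': array([ 0.5297, -0.5524, -0.8498]), 'width': np.float64(0.0202)}
{'clock': np.float64(7.1), 'q': array([-0.8312,  0.6312,  0.0397,  2.3782, -0.0993,  0.1394,  1.4784]), 'tool_pos': array([0.3323, 0.2739, 0.0296]), 'tool_rot': array([-1.6508,  0.8665,  1.637 ]), 'ft_force': array([-0.4297,  1.0997, -1.0627]), 'width': np.float64(0.0201)}
TCP rack [-208.4584   -1.011    30.3206] F [ 0.1005 -0.5386 -0.2138]
shift mm [20.3104  0.4961  1.2178]
-y yaw 34.871179613493155 tilt [ 0.004  -0.0097 -0.9999]
turn about tool x: -0.02882038650684393
```

View pics/d6c1.png

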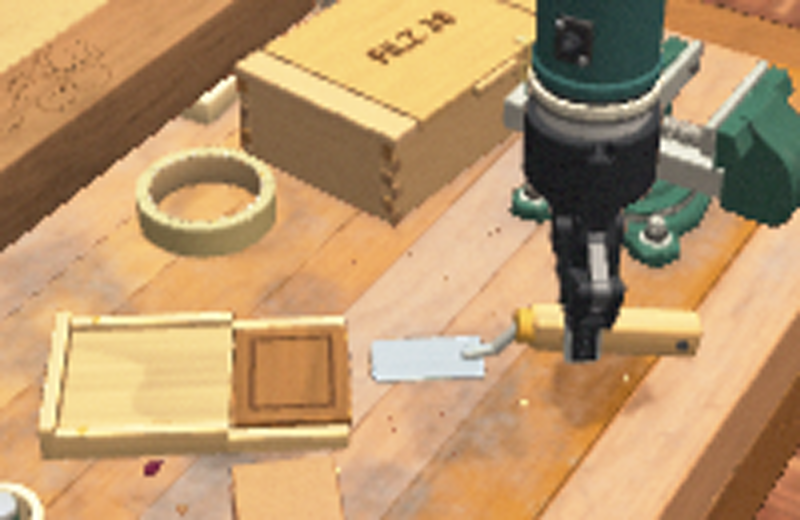

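View pics/s6c1.png

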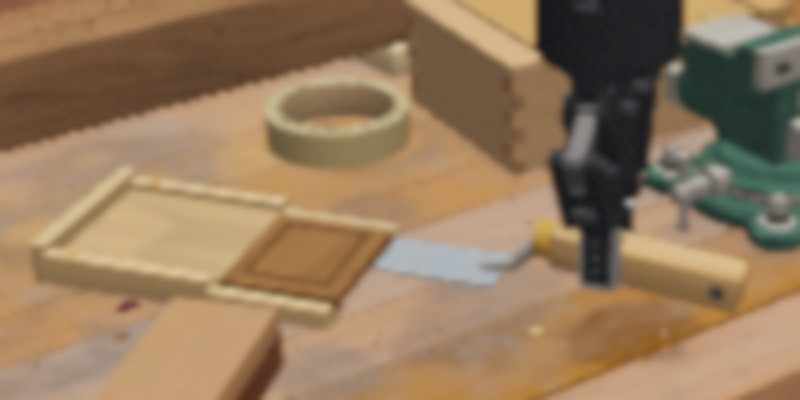

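Run:
```python
from h import *
cd,cs=[arm.get_calibration(n) for n in("side","scene")]
fd=lambda u,v:(225+u/4,200+v/4);fs=lambda u,v:(205+u/4,205+v/4)
for a,b in[((371,341),(397,238)),((374,381),(377,266)),((482,337),(512,252)),((484,376),(494,285))]:
    x,e=tri([(cd,None,fd(*a)),(cs,None,fs(*b))]);print(x,rk(x),e,rk(atz(cd,fd(*a),.023)),rk(atz(cs,fs(*b),.023)))
```

```text
[0.4393 0.3347 0.0256] [-86.543  -12.7033  25.6094] [1.2, 1.2] [-86.025  -14.1154  23.    ] [-84.6703 -19.3993  23.    ]
[0.4193 0.3618 0.0248] [-87.3783  20.9598  24.8034] [2.0, 2.0] [-86.4056  21.6111  23.    ] [-86.1216  14.4479  23.    ]
[0.3824 0.2982 0.0285] [-154.0786  -10.0686   28.4534] [1.6, 1.6] [-153.7948  -14.0967   23.    ] [-151.0849  -22.7027   23.    ]
[0.3672 0.3219 0.0227] [-152.9521   18.1193   22.7006] [1.8, 1.8] [-151.8551   20.7837   23.    ] [-153.3335   15.5302   23.    ]
```

{"method": "drive_tool", "body": {"targets": [[8,0,0,0,1],[14,0,0,0,1],[19,0,0,0,1],[19,0,0,0,1]]}}

```text
clock: 7.55
tool_pos: [0.3325, 0.2743, 0.011]
tool_rot: [-1.651, 0.864, 1.637]
ft_force: [0.5, 0.2, -1.1]
width: 0.0203
```

```bash
python3 look.py 7 side
python3 - <<'E'
from h import *
go(-169,-2,9.5)
p=cv2.imread("pics/side7.png"); cv2.imwrite("pics/d7c1.png",cv2.resize(p[250:320,275:375],None,fx=8,fy=8,interpolation=cv2.INTER_CUBIC))
E
```

```text
{'clock': np.float64(7.55), 'q': array([-0.8242,  0.6736,  0.0301,  2.3811, -0.1009,  0.0921,  1.4796]), 'tool_pos': array([0.3325, 0.2743, 0.011 ]), 'tool_rot': array([-1.6511,  0.8644,  1.6366]), 'ft_force': array([ 0.4919,  0.1744, -1.0888]), 'width': np.float64(0.0203)}
TCP rack [-208.6588   -1.1537   11.1956] F [-0.3913  0.5561 -0.6167]
shift mm [  1.598  -39.6634  -0.8177]
-y yaw 34.88227497771928 tilt [ 0.0036 -0.0099 -0.9999]
turn about tool x: -0.017725022280721703
```

View pics/d7c1.png

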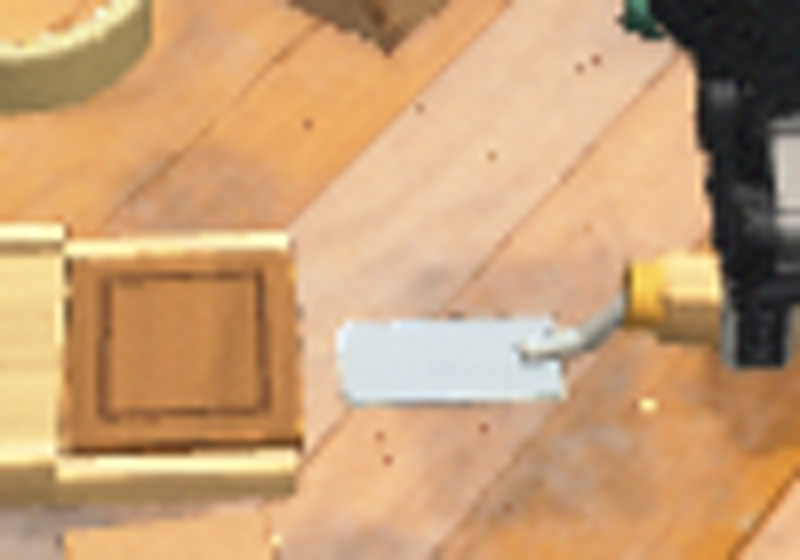

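Run:
```python
from h import *
cd=arm.get_calibration("side")
fd=lambda u,v:(275+u/8,250+v/8)
for n,a,z in[("blade",(341,321),.004),("blade",(348,402),.004),("bladeR",(552,320),.004),("bladeR",(563,397),.004),("pan",(297,258),.016),("pan",(302,440),.016),("panF",(68,258),.016),("panF",(65,448),.016),("cheekL",(297,470),.013),("cheekR",(290,236),.013)]: print(n,rk(atz(cd,fd(*a),z)))
```

```text
blade [-85.5988 -17.5634   4.    ]
blade [-86.2935  18.6098   4.    ]
bladeR [-150.568   -14.5007    4.    ]
bladeR [-150.8867   19.8989    4.    ]
pan [-72.7437 -33.98    16.    ]
pan [-71.872   46.5976  16.    ]
panF [ -1.7208 -37.8634  16.    ]
panF [-2.7865 46.2439 16.    ]
cheekL [-70.0831  55.8238  13.    ]
cheekR [-70.8899 -48.0078  13.    ]
```

{"method": "drive_tool", "body": {"targets": [[1,-4,2,-0.5,1],[1,-10,2,-0.5,1],[1,-16,2,-0.5,1],[1,-22,2,-0.5,1],[1,-28,2,-0.5,1],[1,-34,2,-0.5,1],[1,-39,2,-0.5,1],[1,-39,2,-0.5,1]]}}

```text
clock: 8.4
tool_pos: [0.3644, 0.299, 0.0101]
tool_rot: [-1.657, 0.857, 1.641]
ft_force: [-0.2, 0.2, -1.7]
width: 0.0197
```

```bash
python3 look.py 8 side scene
python3 - <<'E'
from h import *
go(-169,0,9.5)
p=cv2.imread("pics/side8.png"); cv2.imwrite("pics/d8c1.png",cv2.resize(p[250:320,275:375],None,fx=8,fy=8,interpolation=cv2.INTER_CUBIC))
p=cv2.imread("pics/scene8.png"); cv2.imwrite("pics/s8c1.png",cv2.resize(p[235:295,240:350],None,fx=7,fy=7,interpolation=cv2.INTER_CUBIC))
E
```

```text
{'clock': np.float64(8.4), 'q': array([-0.8182,  0.687 ,  0.0385,  2.2953, -0.0909,  0.1631,  1.4894]), 'tool_pos': array([0.3644, 0.299 , 0.0101]), 'tool_rot': array([-1.657 ,  0.857 ,  1.6414]), 'ft_force': array([-0.2135,  0.2267, -1.743 ]), 'width': np.float64(0.0197)}
{'clock': np.float64(8.45), 'q': array([-0.8182,  0.687 ,  0.0384,  2.2964, -0.0908,  0.1633,  1.4894]), 'tool_pos': array([0.3637, 0.2985, 0.0101]), 'tool_rot': array([-1.657 ,  0.8581,  1.6423]), 'ft_force': array([-0.8823,  0.012 , -1.2054]), 'width': np.float64(0.0199)}
TCP rack [-169.841     0.8007   10.0321] F [-0.227  -0.1327 -1.9174]
shift mm [ 0.5377 -0.836  -0.8022]
-y yaw 35.38008537782505 tilt [ 0.0033 -0.0102 -0.9999]
turn about tool x: 0.48008537782504845
```

View pics/d8c1.png

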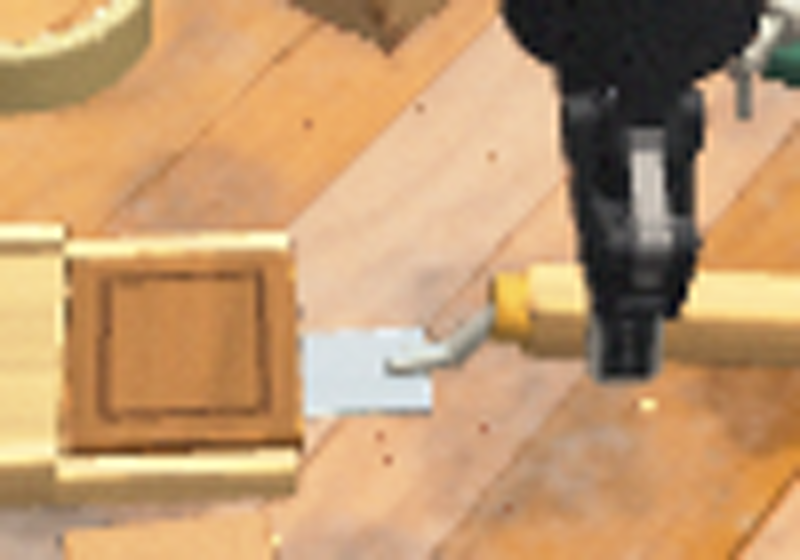

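View pics/s8c1.png

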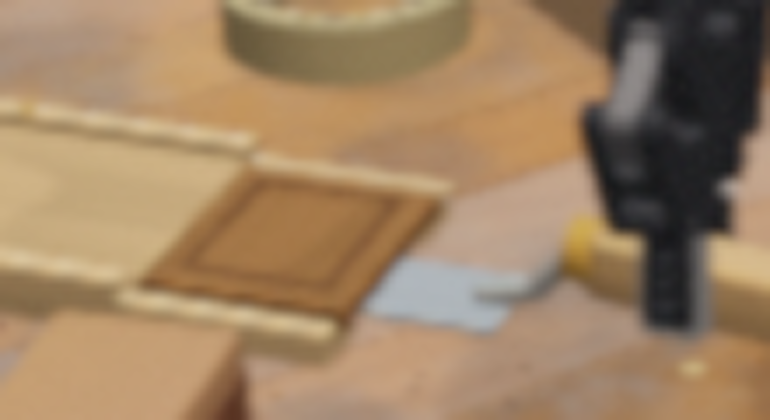

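{"method": "drive_tool", "body": {"targets": [[-2,0,0,0,1],[-4,0,0,0,1],[-7,0,0,0,1],[-10,-1,0,0,1],[-13,-1,0,0,1],[-16,-2,0,0,1],[-19,-3,0,0,1],[-22,-5,0,0,1],[-25,-6,0,0,1],[-28,-8,0,0,1],[-30,-10,0,0,1],[-30,-10,0,0,1]]}}

```text
clock: 9.7
tool_pos: [0.372, 0.3047, 0.0403]
tool_rot: [-1.657, 0.858, 1.642]
ft_force: [-0.4, -0.5, -1.8]
width: 0.0199
```

```bash
python3 look.py 9 side scene
python3 - <<'E'
from h import *
go(-159,0,40)
p=cv2.imread("pics/side9.png"); cv2.imwrite("pics/d9c1.png",cv2.resize(p[235:320,235:375],None,fx=5.5,fy=5.5,interpolation=cv2.INTER_CUBIC))
p=cv2.imread("pics/scene9.png"); cv2.imwrite("pics/s9c1.png",cv2.resize(p[215:295,210:350],None,fx=5.5,fy=5.5,interpolation=cv2.INTER_CUBIC))
E
```

```text
{'clock': np.float64(9.7), 'q': array([-0.8257,  0.6289,  0.0524,  2.2694, -0.0864,  0.2482,  1.4888]), 'tool_pos': array([0.372 , 0.3047, 0.0403]), 'tool_rot': array([-1.657 ,  0.8576,  1.6419]), 'ft_force': array([-0.3576, -0.5091, -1.751 ]), 'width': np.float64(0.0199)}
{'clock': np.float64(9.75), 'q': array([-0.8257,  0.6292,  0.0523,  2.2698, -0.0864,  0.248 ,  1.4888]), 'tool_pos': array([0.3717, 0.3045, 0.0402]), 'tool_rot': array([-1.657 ,  0.858 ,  1.6422]), 'ft_force': array([ 0.0323, -0.7926, -1.1758]), 'width': np.float64(0.0198)}
TCP rack [-159.376     1.2371   40.0619] F [-0.1724 -0.1004 -1.657 ]
shift mm [ 0.0736 -0.3657 -1.2395]
-y yaw 35.38261793860856 tilt [ 0.0038 -0.0097 -0.9999]
turn about tool x: 0.4826179386085627
```

View pics/d9c1.png

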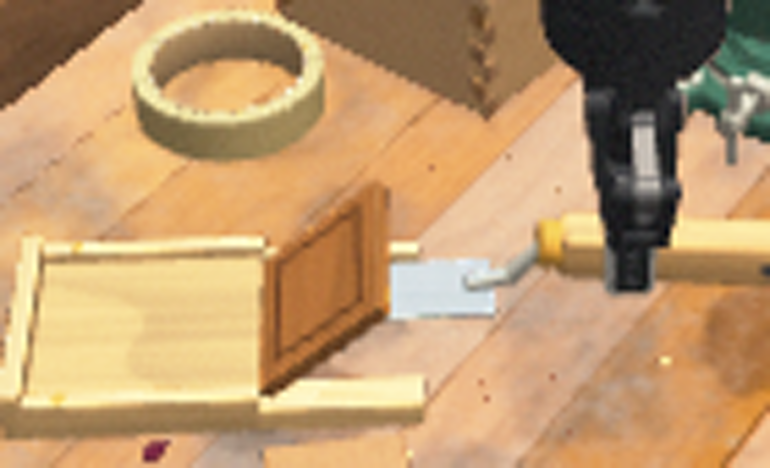

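View pics/s9c1.png

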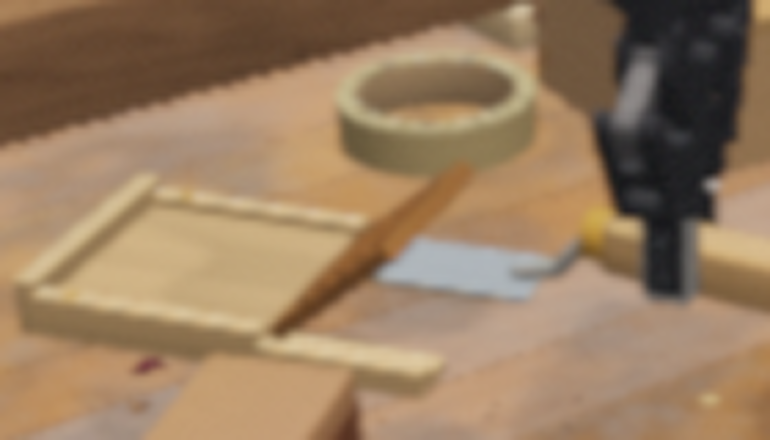

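{"method": "drive_tool", "body": {"targets": [[-3,-2,-1,0,1],[-5,-5,-1,0,1],[-7,-8,-1,0,1],[-9,-11,-1,0,1],[-11,-14,-1,0,1],[-12,-17,-1,0,1],[-13,-19,-1,0,1],[-14,-21,-1,0,1],[-14,-22,-1,0,1],[-14,-22,-1,0,1]]}}

```text
clock: 10.8
tool_pos: [0.3903, 0.3167, 0.054]
tool_rot: [-1.657, 0.858, 1.642]
ft_force: [-0.6, -0.2, -0.4]
width: 0.0202
```

```bash
python3 look.py 10 side scene
python3 - <<'E'
from h import *
go(-137,0,55)
p=cv2.imread("pics/side10.png"); cv2.imwrite("pics/d10c1.png",cv2.resize(p[235:320,235:375],None,fx=5.5,fy=5.5,interpolation=cv2.INTER_CUBIC))
p=cv2.imread("pics/scene10.png"); cv2.imwrite("pics/s10c1.png",cv2.resize(p[215:295,210:350],None,fx=5.5,fy=5.5,interpolation=cv2.INTER_CUBIC))
E
```

```text
{'clock': np.float64(10.8), 'q': array([-0.8222,  0.6145,  0.0602,  2.2186, -0.0811,  0.314 ,  1.4926]), 'tool_pos': array([0.3903, 0.3167, 0.054 ]), 'tool_rot': array([-1.6571,  0.8579,  1.6423]), 'ft_force': array([-0.5686, -0.2051, -0.3833]), 'width': np.float64(0.0202)}
{'clock': np.float64(10.85), 'q': array([-0.8223,  0.6145,  0.0602,  2.2189, -0.0812,  0.3141,  1.4926]), 'tool_pos': array([0.39  , 0.3165, 0.054 ]), 'tool_rot': array([-1.6571,  0.8582,  1.6426]), 'ft_force': array([-0.5144,  1.1153, -1.4455]), 'width': np.float64(0.0198)}
TCP rack [-137.4798    0.6041   53.9446] F [-0.7855  0.3845 -2.0021]
shift mm [-1.0505 -0.4716 -0.6188]
-y yaw 35.38950798429723 tilt [ 0.0036 -0.0099 -0.9999]
turn about tool x: 0.48950798429723363
```

View pics/d10c1.png

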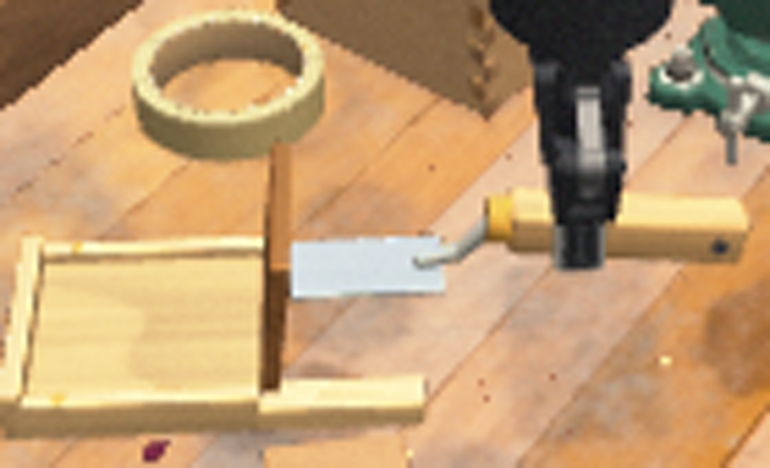

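View pics/s10c1.png

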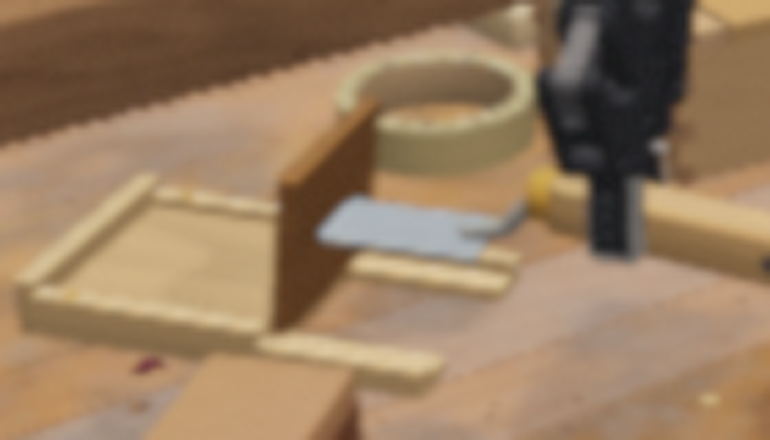

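{"method": "drive_tool", "body": {"targets": [[0,-2,0,0,1],[0,-4,0,0,1],[0,-6,0,0,1],[0,-7,0,0,1],[0,-8.5,0,0,1],[0,-10,0,0,1],[0,-11.5,0,0,1],[0,-13,0,0,1],[0,-14.5,0,0,1],[0,-16,0,0,1],[0,-16,0,0,1]]}}

```text
clock: 12.0
tool_pos: [0.4032, 0.3259, 0.0539]
tool_rot: [-1.657, 0.858, 1.642]
ft_force: [0.5, -0.5, -1.5]
width: 0.0203
```

```bash
python3 look.py 11 side
python3 - <<'E'
from h import *
go(-137,0,55)
p=cv2.imread("pics/side11.png"); cv2.imwrite("pics/d11c1.png",cv2.resize(p[235:320,235:375],None,fx=5.5,fy=5.5,interpolation=cv2.INTER_CUBIC))
E
```

```text
{'clock': np.float64(12.0), 'q': array([-0.8182,  0.6249,  0.0617,  2.1838, -0.0796,  0.3387,  1.4955]), 'tool_pos': array([0.4032, 0.3259, 0.0539]), 'tool_rot': array([-1.6571,  0.858 ,  1.6425]), 'ft_force': array([ 0.5065, -0.512 , -1.464 ]), 'width': np.float64(0.0203)}
TCP rack [-121.3109    0.7445   53.9047] F [ 0.4287 -1.2246 -1.7929]
shift mm [-1.0478 15.6977 -0.6212]
-y yaw 35.3891128542383 tilt [ 0.0037 -0.0098 -0.9999]
turn about tool x: 0.4891128542383001
```

View pics/d11c1.png

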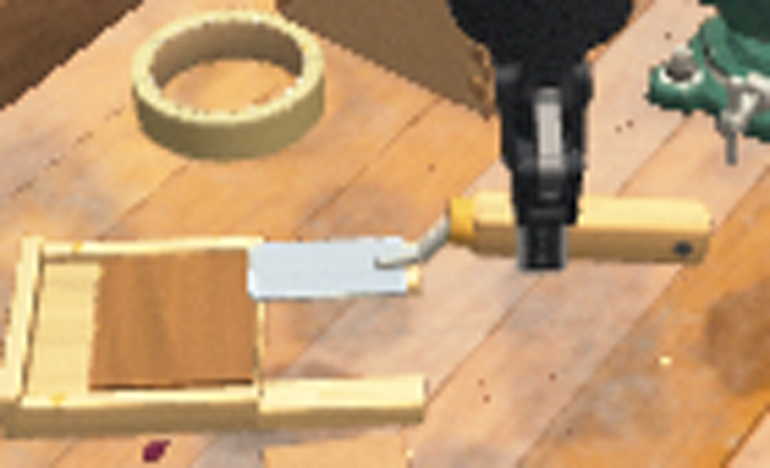

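```bash
python3 look.py 12 scene
python3 - <<'E'
from h import *
delta([.492,-.09,.2],8.3)
p=cv2.imread("pics/scene12.png"); cv2.imwrite("pics/s12c1.png",cv2.resize(p[215:295,210:350],None,fx=5.5,fy=5.5,interpolation=cv2.INTER_CUBIC))
E
```

```text
{'clock': np.float64(12.05), 'q': array([-0.8182,  0.6248,  0.0617,  2.1841, -0.0796,  0.3387,  1.4955]), 'tool_pos': array([0.4031, 0.3258, 0.0539]), 'tool_rot': array([-1.6571,  0.8582,  1.6426]), 'ft_force': array([ 0.4287, -1.2246, -1.7929]), 'width': np.float64(0.0197)}
shift mm [-141.6539  168.5218 -391.917 ]
-y yaw 35.38495131926789 tilt [ 0.0035 -0.0099 -0.9999]
turn about tool x: 27.08495131926789
```

View pics/s12c1.png

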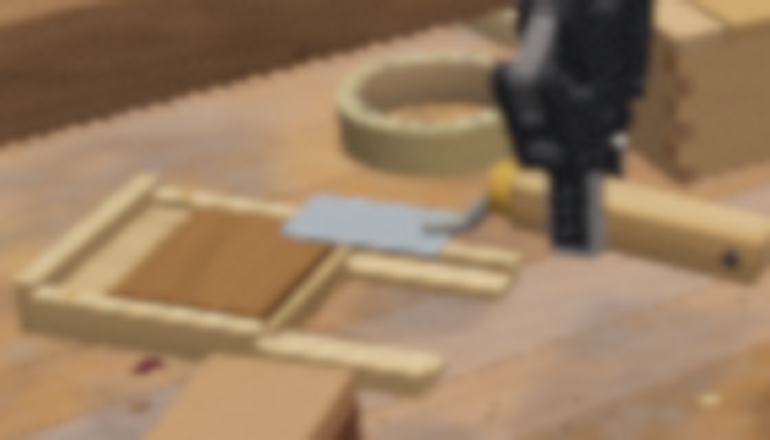

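{"method": "drive_tool", "body": {"targets": [[-40,10,0,0,1],[-85,20,0,0,1],[-130,30,0,0,1],[-175,40,-10,0,1],[-190,55,-45,4,1],[-190,70,-85,8,1],[-190,85,-125,12,1],[-190,100,-165,16,1],[-190,115,-205,20,1],[-190,130,-245,24,1],[-190,142,-285,27,1],[-190,152,-325,27,1]]}}

```text
clock: 13.3
tool_pos: [0.4658, -0.0271, 0.2476]
tool_rot: [-1.324, 1.143, 1.309]
ft_force: [0.6, 0.7, -1.3]
width: 0.0201
```

Run:
```python
from h import *
delta([.492,-.09,.06],8.3)
```

```text
shift mm [188.2356 -16.5885 -64.1266]
-y yaw 8.315935796298202 tilt [ 0.0027 -0.0096 -1.    ]
turn about tool x: 0.01593579629820141
```

{"method": "drive_tool", "body": {"targets": [[0,-5,-30,0,1],[0,-16,-60,0,1],[20,-16,-65,0,1],[60,-16,-65,0,1],[100,-16,-65,0,1],[140,-16,-65,0,1],[170,-16,-65,0,1],[188,-16,-65,0,1],[188,-16,-65,0,1]]}}

```text
clock: 14.2
tool_pos: [0.4896, -0.0906, 0.0581]
tool_rot: [-1.32, 1.146, 1.314]
ft_force: [-1.0, -0.0, -1.3]
width: 0.0201
```

```bash
python3 look.py 13 wrist
python3 - <<'E'
from h import *
delta([.492,-.09,.009],8.3)
E
```

```text
{'clock': np.float64(14.2), 'q': array([-0.0618,  0.614 ,  0.2015,  2.2332, -0.3417,  0.3233,  2.145 ]), 'tool_pos': array([ 0.4896, -0.0906,  0.0581]), 'tool_rot': array([-1.3202,  1.1458,  1.3138]), 'ft_force': array([-1.0315, -0.0002, -1.2971]), 'width': np.float64(0.0201)}
shift mm [50.3885 -1.6178  1.1015]
-y yaw 8.30750512304634 tilt [-0.0001 -0.0091 -1.    ]
turn about tool x: 0.007505123046339435
```

View pics/wrist13.png

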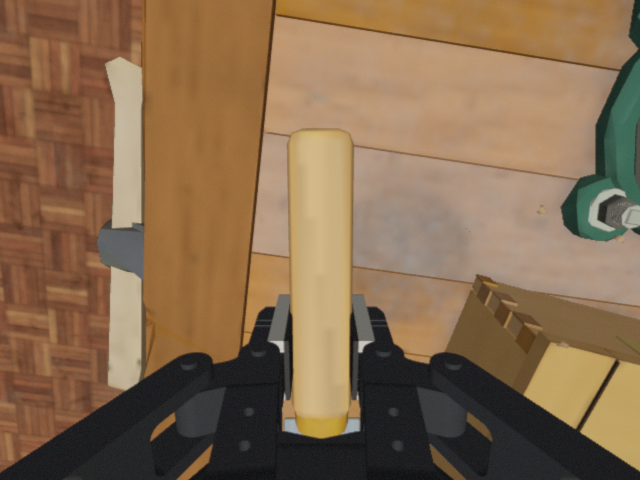

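Lifter unchanged in grip (handle x≈320), clear of the box. Lowering it.

{"method": "drive_tool", "body": {"targets": [[15,-1,1,0,1],[30,-1,1,0,1],[40,-1,1,0,1],[46,-1,1,0,1],[49,-1,1,0,1],[49,-1,1,0,1]]}}

```text
clock: 14.85
tool_pos: [0.4916, -0.0902, 0.0106]
tool_rot: [-1.322, 1.144, 1.311]
ft_force: [-1.5, 0.1, -1.7]
width: 0.0197
```

{"method": "drive_tool", "body": {"targets": [[1.5,0,0,0,1],[2.5,0,0,0,1],[2.5,0,0,0,1]]}}

```text
clock: 15.15
tool_pos: [0.4917, -0.0903, 0.0082]
tool_rot: [-1.322, 1.144, 1.311]
ft_force: [0.2, -0.6, -1.7]
width: 0.0203
```

{"method": "drive_tool", "body": {"targets": [[1,0,0,0,1],[1,0,0,0,1]]}}

```text
clock: 15.35
tool_pos: [0.4917, -0.0903, 0.0079]
tool_rot: [-1.322, 1.144, 1.311]
ft_force: [-1.0, -0.2, 5.8]
width: 0.0198
```

Contact with the bench (Fz +5.8 N, same as at pick-up). Release and withdraw.

{"method": "drive_tool", "body": {"targets": [[0,0,0,0,0.7],[0,0,0,0,0.5],[0,0,0,0,0.4],[0,0,0,0,0.4],[-10,0,0,0,0.4],[-30,0,0,0,0.4],[-60,0,0,0,0.4],[-100,0,0,0,0.4],[-145,0,0,0,0.4],[-190,0,0,0,0.4],[-235,0,0,0,0.4],[-240,0,0,0,0.4]], "grip_force": 20}}

```text
clock: 16.55
tool_pos: [0.4947, -0.089, 0.2536]
tool_rot: [-1.328, 1.136, 1.301]
ft_force: [1.2, -0.5, 0.2]
width: 0.0514
```

```bash
python3 look.py 14 wrist side scene
python3 - <<'E'
from h import *
p=cv2.imread("pics/side14.png"); cv2.imwrite("pics/d14c1.png",cv2.resize(p[250:350,205:345],None,fx=5.5,fy=5.5,interpolation=cv2.INTER_CUBIC))
c=arm.get_calibration("side");d=np.load("side14.npy")
f=lambda u,v:(235+u/5.5,235+v/5.5)
for uv in[(110,260),(230,260),(110,370),(230,375),(170,310),(85,330)]:P=dep(c,d,f(*uv));print(rk(P))
E
```

```text
{'clock': np.float64(16.55), 'q': array([-0.2576,  0.2964,  0.4256,  2.1019, -0.1654,  0.7617,  1.9853]), 'tool_pos': array([ 0.4947, -0.089 ,  0.2536]), 'tool_rot': array([-1.3277,  1.1361,  1.3014]), 'ft_force': array([ 1.1623, -0.497 ,  0.208 ]), 'width': np.float64(0.0514)}
{'clock': np.float64(16.6), 'q': array([-0.257 ,  0.2985,  0.4242,  2.104 , -0.1662,  0.7607,  1.9858]), 'tool_pos': array([ 0.4936, -0.0885,  0.2519]), 'tool_rot': array([-1.326 ,  1.1377,  1.3042]), 'ft_force': array([ 0.0127,  0.2549, -0.069 ]), 'width': np.float64(0.0514)}
{'clock': np.float64(16.65), 'q': array([-0.2562,  0.3013,  0.4229,  2.1066, -0.1667,  0.7596,  1.9863]), 'tool_pos': array([ 0.4922, -0.088 ,  0.2497]), 'tool_rot': array([-1.324 ,  1.1403,  1.3079]), 'ft_force': array([ 0.2212, -0.1077,  0.2593]), 'width': np.float64(0.0517)}
[ 68.531  -37.6911  19.419 ]
[ 14.3559 -33.0804  20.854 ]
[63.0057 34.9512 20.4974]
[11.7627 40.9599 20.7032]
[39.3708 -0.4451 21.548 ]
[77.1731  1.1595 13.0799]
```

View pics/wrist14.png

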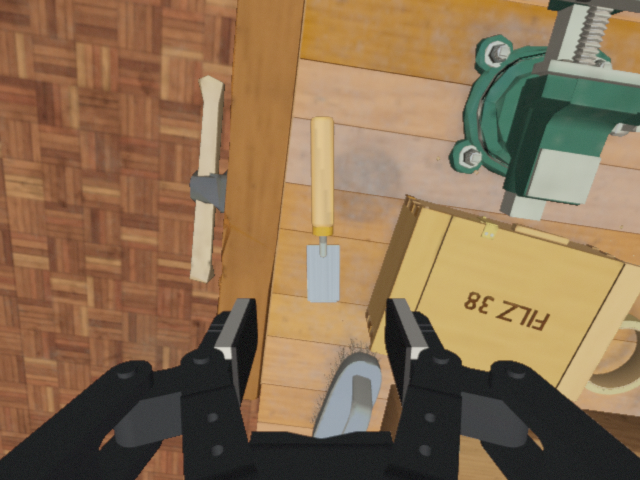

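View pics/d14c1.png

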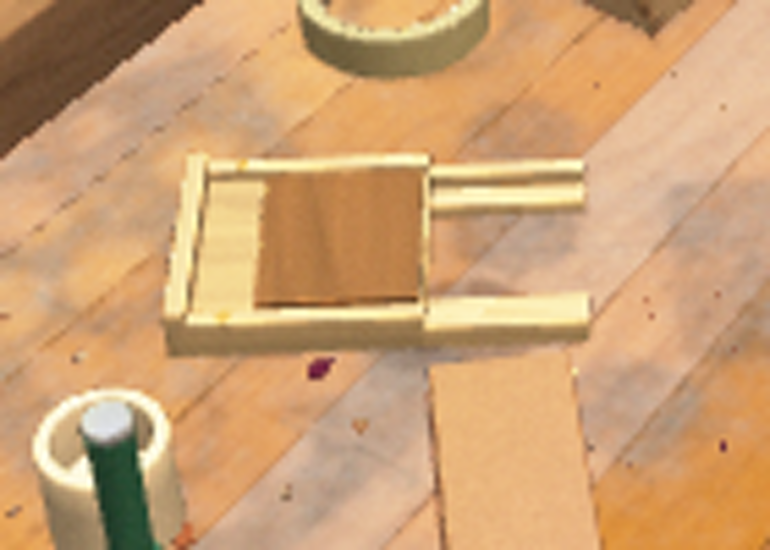

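View pics/scene14.png

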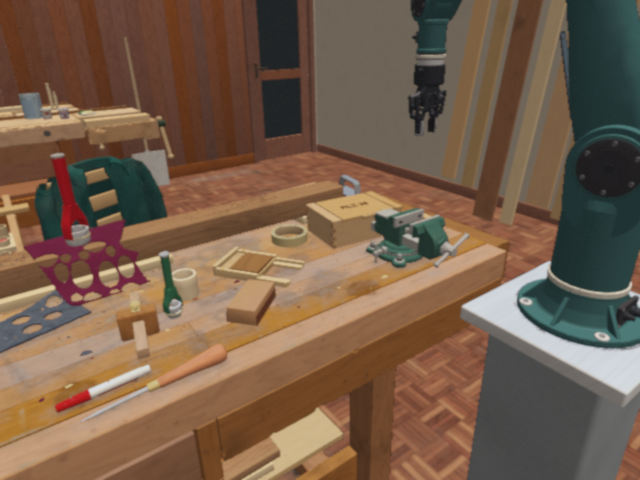

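```bash
python3 -c "
from bench import arm
print(arm.job_done())"
```

```text
the job is handed in; nothing more can be done
None
```

The panel now lies flat and upside down on the rack's raised deck, and the lifter is back on the bench at its original spot beside the box. The job was handed in at about 16.7 s.

I gripped the lifter by its handle and slid the blade between the ribs on the bench. I raised the panel's open edge in a slow arc and eased it past upright, so it fell onto the deck by itself. Only the blade touched the panel.

**Last checks:**
- **Panel:** the plain face is up. Depth readings across it are 19–22 mm above the bench, against an expected 22 mm. It lies just past the step, inside the side lips and short of the end fence.
- **Lifter:** the wrist picture shows it lying on the bench, released, far from the rack and panel.
- **Bystanders:** the cup, roll and block look unmoved in the side and scene pictures, judged by eye only.
- **Forces:** the highest wrist reading I saw was about 6 N, when the lifter touched the bench.

**One disagreement:** the camera views differed by about 2–4 mm on the rack's sideways position. That was well inside the blade's ±12 mm of room.

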